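# Roll a bearing roller up the gutter to the stop of an optical gauge and take the reading

## Task

With a fingertip behind it, gently roll the bearing roller that lies at the low end of the sloped gutter up and over the crest, until it rests by itself in the seat against the end stop between the two optical heads, where it can't roll back. Once it lies there untouched, press the round key on the gauge's controller fully down to take the reading, and move clear. Only push the roller: don't lift it, don't flick it up or let it race back down, don't take a reading without it in the seat, and leave the other things where they are.

Things in the scene. Friction and masses are not known exactly. Their poses are not given: they have to be found in the camera images.
- station: gauging station, fixed: black granite base 340 x 270 x 40 mm carrying a steel gutter along its middle, an end stop and two optical heads, nothing overhead; origin at the centre of the base's underside, x points uphill along the gutter (level), y across, z up. In this frame the gutter floor runs from x -150, z 67 mm up to the crest at x 90, z 92 mm, then down to the stop at x 130 mm
- gutter_low (a point): point on the gutter floor at its low end, mid width, at the inner face of a lip 4 mm thick and 8 mm high; x points up along the sloping floor (6 degrees), z square to it. The gutter is 44 mm wide inside; its side walls are 4 mm thick and stand only 12 mm above the floor
- crest (a point): highest point of the gutter floor, mid width, 40 mm before the end stop, where the 6 degree ramp turns into the seat, which falls at 14 degrees towards the stop; axes as station
- seat (a point): where the roller's centre is when it rests in the seat, touching seat floor and the upright end stop (plate top 18 mm above this point, face 22 mm beyond it); axes as station. Heads on either side: cream boxes reaching 33 mm before and after this point along x, 40 mm above it, inner faces 65 mm from the middle line, outer 145 mm
- roller: steel bearing roller lying in the gutter, oiled, free-rolling: solid cylinder 44 mm in diameter, 40 mm long, about 0.5 kg, axis across the gutter; origin at its centre, y along its length. Starts at rest against the low lip, overhanging it by about 6 mm, so a finger fits behind it above lip and walls. Let go on the ramp it rolls back; past the crest it rolls on about 12 mm to the stop
- controller: the gauge's controller, fixed: cream box 110 x 130 x 42 mm (x, y, z) on the bench, left or right of the station, with a dark screen, three small flat keys and one raised round key; origin at the centre of its underside
- data_key_top (a point): centre of the top face of the round key (30 mm in diameter, in a black collar 46 mm in diameter) on the controller, 64 mm above the bench when not pressed; it is pressed straight down
- data_key (a joint): travel of the round key in m: 0 up, 0.006 fully down (about 4 N); springs back up
- spare_roller_a: spare roller, same make (44 mm diameter, 40 mm long), standing on end on the granite base beside the gutter; origin at the centre of its underside
- spare_roller_b: spare roller, same make, standing on end on the bench; origin at the centre of its underside
- ring_gauge: dark steel setting ring, 48 mm outside diameter, 15 mm high, lying flat on the granite base beside the gutter; origin at the centre of its underside
- vee_block: steel vee block 60 x 50 x 50 mm on the bench; origin at the centre of its underside
- oil_bottle: small white bottle, 48 mm diameter, 105 mm high, standing on the bench; origin at the centre of its underside
- gauge_case: closed wooden case 110 x 140 x 40 mm, fixed on the bench, on the other side of the station from the controller; origin at the centre of its underside
Mind the look-alikes: they are no part of the job. Leave any brown look-alike of the roller alone.

How it is judged:
By the outcome, as a careful person would: the job done as asked, in the order asked, and still so for the second after the job is handed in, with the robot touching nothing.
It also fails if it takes over 51 s, if anything falls off the work surface, if the arm or the gripper's body presses on something with over 40 N, if the wrist force passes 120 N, or if a joint passes its speed limit or range.

## Robot

A 7-joint arm with a two-finger parallel gripper is mounted at the origin on the work surface. World frame = base frame: x ahead of the robot, y to its left, z up, the work surface at z = 0. Lengths are in mm, angles in rad, forces in N, time in s.
With the tool pointing down it reaches from about 425 to 950 mm from the base axis. Payload 4.7 kg.
Tool frame: the origin (TCP) lies at the very end of the fingers, on their centre line; the grasp point (between the pads) lies 19 mm behind it; z points along the fingers, y is the line along which they close (so a half turn about z gives the same grasp; the last joint's range is limited). The gripper opens to 87 mm and grips with 3 to 60 N. Pads are 19 mm wide; open, the fingers measure 117 mm over their backs; the gripper's body (75 mm by 190 mm) begins 51 mm behind the grasp point.
Start: joints at [-1.176, 0.469, -0.049, 1.532, 0.024, 1.141, -0.082], TCP at [277.541, 615.321, 222.573] pointing down, gripper open.
Joint ranges: [-2.59, 2.59], [-0.33, 1.99], [-1.39, 1.29], [0.1, 2.45], [-1.04, 4.18], [0.21, 1.99], [-2.66, 2.66]. Speed limits (rad/s): [2.57, 2.57, 3.14, 3.14, 3.14, 3.14, 3.14].

## Interface

Orientations are given as a unit quaternion [x, y, z, w].
In Python, from bench import r gives the robot as it stands.
- The arm moves only by the tool move_arm, never from a script. Its argument "deltas" is a list that holds one entry, the list of rows, each a list of 7 numbers: the finger opening in mm, from 0 to 87, then the shift along the tool's x, y, z in mm, then the turn, a rotation vector about the tool's x, y, z in degrees. In form: [[[fingers, x, y, z, wx, wy, wz], ...]]. A call has exactly 5 rows; each row shifts and turns the commanded pose from where the row before left it, along the tool's axes as they then stand; what a row does not reach is not made up. A row lasts 1/12 s, in which the tool goes at most 41.7 mm and 7.16 degrees, less where a joint would pass 70% of its speed; a pose out of reach is approached as far as the arm can. A call is refused whole if a number of a shift passes 41.7 or a number of a turn 7.16, either way. A call with a gripper value outside its range is refused whole. The fingers move at their own pace and stop on an object; "grip_force" is the grip in N (left out, the last holds). Time passes only in rows, so rows that do not move let the fingers close, or fill a call up. It gives the time, the measured TCP pose, the force, the opening and the grip force at its end, in the units of the state.
- r.observe(): the state, without advancing time (a new reading comes with each control period).
- r.camera(name): name is "scene" or "top"; returns the picture (400x640x3 uint8, blue, green, red); there is no depth.
- r.calibration(name): a dict with "fx", "fy", "cx", "cy" (pixels), "eye" and "attitude" of the camera in the world. Camera axes: x right, y down, z forward; pixel columns grow to the right and rows downward; lengths in mm; the calibration is good to about 2 mm. A picture is of the moment at which its call begins. calibration takes no time and is no camera call.
- r.job_done(): hands the job in; it is judged then, once.
The state is a dict: "t": time; "q": joint angles; "joint_vel": joint speeds; "joint_torque": joint torques, N m; "tool_pos": TCP position; "orientation": TCP orientation; "ft_force": force on the tool from outside, world axes, zero at the start; "torque": the same for the moment, N m; "gripper_width": finger opening in mm; "gripper_force": force on a finger pad.
Only numpy, scipy, OpenCV 4.12 (cv2) and the standard library are available. Lean on these libraries where they do the work, as an engineer would, in place of code of your own. Each camera call takes 0.05 s, during which the arm holds its last target. There are 200 camera calls.

## Working session

There is one attempt and no reset: what is moved stays moved. The work goes in short steps, Python scripts to look and compute and a tool call to move; the robot and the scene stay as the last step left them, time stands still between calls to the robot, and variables do not carry over. Pictures are saved under pics/ and viewed, at most 10 in all, crops included, and the job is handed in when it is done.

Besides the shell and the picture viewer there is one more tool, called after "Emit:" in YAML: its name, and indented under it one key for each argument. move_arm: Moves the arm, as the interface text tells. Its arguments: {"type":"object","properties":{"deltas":{"type":"array"},"grip_force":{"type":"number"}},"required":["deltas"]}

```bash
mkdir -p pics; python3 - <<'E'
from bench import r
import cv2
for n in("scene","top"):
    cv2.imwrite(f"pics/{n}0.png",r.camera(n)); print(n,r.calibration(n))
s=r.observe(); print({k:s[k] for k in("t","tool_pos","orientation","ft_force","gripper_width")})
E
```

```text
scene {'fx': 482.18022908079195, 'fy': 482.18022908079195, 'cx': 316.0694789788704, 'cy': 198.1228659200092, 'eye': array([1013.38520432,  637.1786206 ,  991.05052338]), 'attitude': array([ 0.28749911,  0.89172967, -0.33054417, -0.11359144])}
top {'fx': 459.66026569753006, 'fy': 459.66026569753006, 'cx': 323.8814055717547, 'cy': 193.76994816558548, 'eye': array([ 347.33103119,   26.8469442 , 1331.97491299]), 'attitude': array([-0.7026153 ,  0.70737055, -0.05890501,  0.04988833])}
{'t': 0.1, 'tool_pos': array([277.3183707 , 614.82707929, 221.59410382]), 'orientation': array([ 2.10279392e-01,  9.77640940e-01, -8.61396971e-04, -1.65528881e-04]), 'ft_force': array([ 0.32845058, -0.56650581,  0.91857549]), 'gripper_width': 87.00717074557771}
```

View pics/scene0.png

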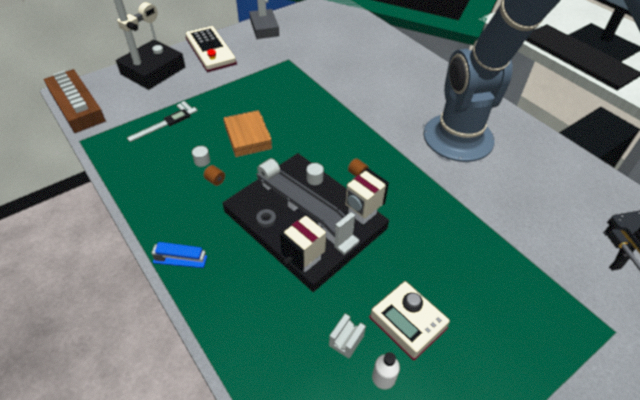

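View pics/top0.png

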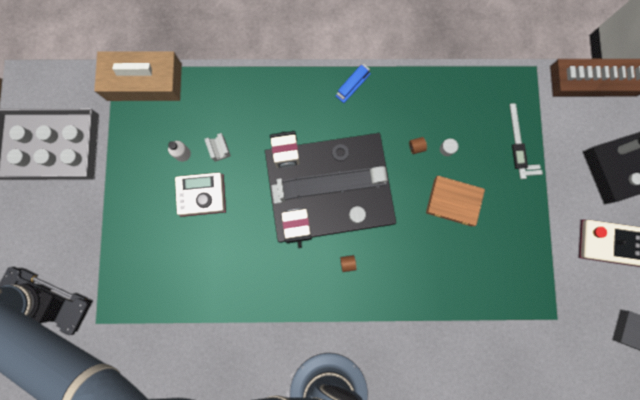

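The scene view shows the roller at about (268,168), the stop at about (345,230) and the round key at (412,300). In the top view the roller is at (378,175), the stop at (277,190) and the key at (204,200). Uphill is therefore roughly +y. Next I'll enlarge crops so I can pick precise points.

```bash
python3 - <<'E'
import cv2
t=cv2.imread("pics/top0.png")[120:255,165:405]; s=cv2.imread("pics/scene0.png")[145:365,215:455]
cv2.imwrite("pics/t1.png",cv2.resize(t,None,fx=3.3,fy=3.3,interpolation=cv2.INTER_CUBIC))
cv2.imwrite("pics/s1.png",cv2.resize(s,None,fx=2.7,fy=2.7,interpolation=cv2.INTER_CUBIC))
E
```

```text
(no output)
```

View pics/t1.png

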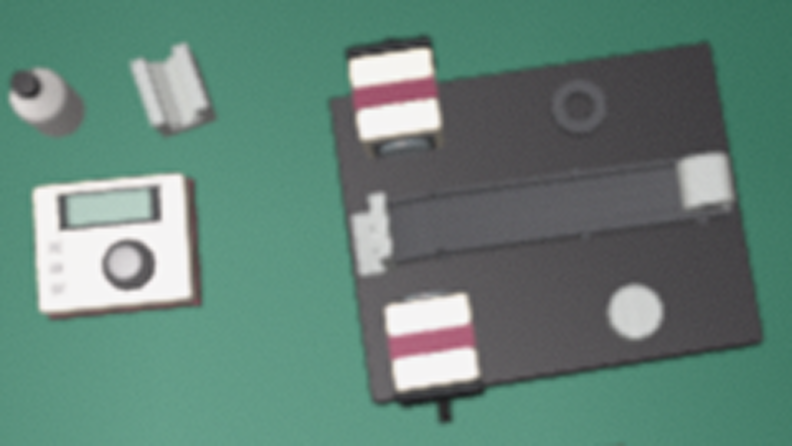

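View pics/s1.png

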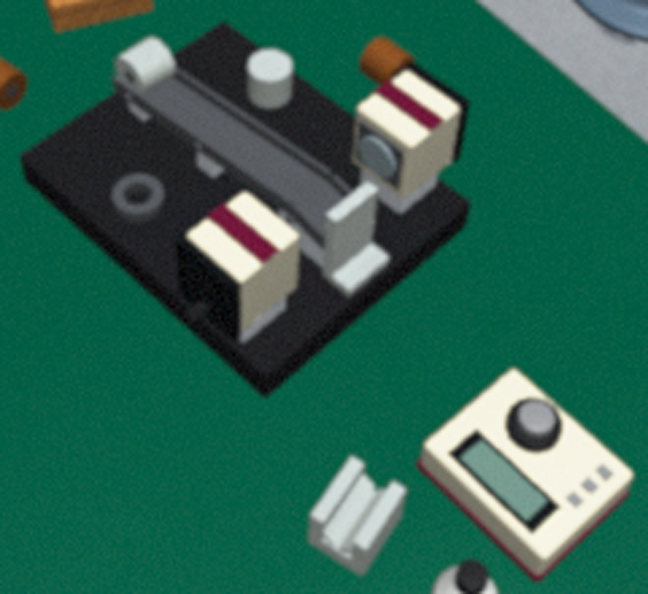

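The top crop shows the base corners at (331,98), (709,43), (762,342) and (374,403), the roller silhouette centre at (706,182), and the key top at (127,262). In the scene crop the roller is at (147,64), the key top at (539,417), and the base's top corners at about (224,24), (468,208), (266,380) and (23,160).

```bash
cat > h.py <<'E'
from bench import r
import numpy as np
from scipy.spatial.transform import Rotation as R
C={n:r.calibration(n) for n in("scene","top")}
def ray(n,u,v):
    c=C[n]; d=R.from_quat(c["attitude"]).apply([(u-c["cx"])/c["fx"],(v-c["cy"])/c["fy"],1]); return np.array(c["eye"]),d/np.linalg.norm(d)
def onz(n,u,v,z):
    e,d=ray(n,u,v); return e+d*(z-e[2])/d[2]
def tri(a,b):
    A=np.zeros((3,3));y=np.zeros(3);g=[]
    for n,p in(("top",a),("scene",b)):
        e,d=ray(n,*p);P=np.eye(3)-np.outer(d,d);A+=P;y+=P@e;g.append((e,P))
    x=np.linalg.solve(A,y); return x,[np.linalg.norm(P@(x-e)) for e,P in g]
def T(x,y): return ((x+.5)/3.3-.5+165,(y+.5)/3.3-.5+120)
def S(x,y): return ((x+.5)/2.7-.5+215,(y+.5)/2.7-.5+145)
E
python3 - <<'E'
from h import *
np.set_printoptions(precision=1,suppress=True)
ct=[onz("top",*T(*p),40) for p in((331,98),(709,43),(762,342),(374,403))]
cs=[onz("scene",*S(*p),40) for p in((224,24),(468,208),(266,380),(23,160))]
print(np.array(ct),np.array(cs))
for c in(ct,cs): print(np.mean(c,0),[np.linalg.norm(c[i]-c[i-1]) for i in range(4)])
e1=ct[0]-ct[1];e2=ct[3]-ct[2];print("yaw",[np.degrees(np.arctan2(e[1],e[0])) for e in(e1,e2)], "cross",[np.degrees(np.arctan2(e[1],e[0])) for e in (ct[0]-ct[3],ct[1]-ct[2])])
e=[cs[1]-cs[0],cs[2]-cs[3]];print("yaw scene",[np.degrees(np.arctan2(a[1],a[0])) for a in e])
print("roller",tri(T(706,182),S(147,64)))
print("key",tri(T(127,262),S(539,417)),onz("top",*T(127,262),64),onz("scene",*S(539,417),64))
print("stop top corners tri", tri(T(388,195),S(378,188)), tri(T(390,262) ,S(330,218)))
s=onz("top",*T(706,182),90);print(s)
print(R.from_quat(r.observe()["orientation"]).as_matrix())
E
```

```text
[[ 678.4  178.5   40. ]
 [ 726.7 -153.6   40. ]
 [ 462.4 -192.1   40. ]
 [ 412.8  138.9   40. ]] [[ 463.6 -188.    40. ]
 [ 418.1  145.4   40. ]
 [ 677.7  184.5   40. ]
 [ 725.9 -145.    40. ]]
[570.1  -7.1  40. ] [np.float64(268.59357275828256), np.float64(335.5985945297611), np.float64(267.13865474602835), np.float64(334.7029552410438)]
[571.3  -0.8  40. ] [np.float64(265.8114595894738), np.float64(336.52905609796613), np.float64(262.57382441781516), np.float64(333.0183042035344)]
yaw [np.float64(98.27407102175108), np.float64(98.52286926516045)] cross [np.float64(8.467194729179923), np.float64(8.275473050673346)]
yaw scene [np.float64(97.77067649680684), np.float64(98.31548053140769)]
roller (array([ 589.1, -138.5,   96.2]), [np.float64(2.3972411304393937), np.float64(2.3972411304394234)])
key (array([529.7, 348. ,  62.7]), [np.float64(2.841643065706275), np.float64(2.8416430657063954)]) [531.2 345.4  64. ] [528.4 350.5  64. ]
stop top corners tri (array([554.5, 134.2, 163.3]), [np.float64(20.996488131668862), np.float64(20.996488131668904)]) (array([538.6, 112.9,  77.3]), [np.float64(14.788263090354379), np.float64(14.788263090354278)])
[ 592.1 -141.    90. ]
[[-0.9  0.4 -0. ]
 [ 0.4  0.9 -0. ]
 [-0.  -0.  -1. ]]
```

Emit:
move_arm:
  deltas:
    - [[0, 0, 0, 0, 0, 0, 5.74], [0, 0, 0, 0, 0, 0, 5.74], [0, 0, 0, 0, 0, 0, 5.74], [0, 0, 0, 0, 0, 0, 5.74], [0, 0, 0, 0, 0, 0, 5.74]]
  grip_force: 10

```text
t: 0.52
tool_pos: [277.4, 615.0, 221.9]
orientation: [0.448, 0.894, -0.001, 0.0]
ft_force: [-0.7, -1.2, 0.4]
gripper_width: 61.5
gripper_force: 0.0
```

Emit:
move_arm:
  deltas:
    - [[0, 0, 0, 0, 0, 0, 5.74], [0, 0, 0, 0, 0, 0, 5.74], [0, 0, 0, 0, 0, 0, 5.74], [0, 0, 0, 0, 0, 0, 5.74], [0, 0, 0, 0, 0, 0, 5.74]]

```text
t: 0.93
tool_pos: [277.3, 615.0, 221.9]
orientation: [0.656, 0.755, -0.001, 0.0]
ft_force: [-0.2, -0.4, 0.3]
gripper_width: 28.2
gripper_force: 0.0
```

Emit:
move_arm:
  deltas:
    - [[0, -20, 5, 0, 0, 0, 0], [0, -33, 8, 0, 0, 0, 0], [0, -33, 8, 0, 0, 0, 0], [0, -33, 8, 0, 0, 0, 0], [0, -33, 8, 0, 0, 0, 0]]

```text
t: 1.35
tool_pos: [336.3, 468.5, 222.0]
orientation: [0.654, 0.757, -0.0, 0.0]
ft_force: [0.9, 0.5, -0.6]
gripper_width: 1.3
gripper_force: 0.0
```

Emit:
move_arm:
  deltas:
    - [[0, -33, 8, 0, 0, 0, 0], [0, -33, 8, 0, 0, 0, 0], [0, -33, 8, 0, 0, 0, 0], [0, -33, 8, 0, 0, 0, 0], [0, -33, 8, 0, 0, 0, 0]]

```text
t: 1.77
tool_pos: [399.7, 311.0, 222.3]
orientation: [0.654, 0.757, -0.0, -0.0]
ft_force: [-0.1, -0.3, 0.2]
gripper_width: 0.4
gripper_force: 0.0
```

Emit:
move_arm:
  deltas:
    - [[0, -33, 8, 0, 0, 0, 0], [0, -33, 8, 0, 0, 0, 0], [0, -33, 8, 0, 0, 0, 0], [0, -33, 8, 0, 0, 0, 0], [0, -33, 8, 0, 0, 0, 0]]

```text
t: 2.18
tool_pos: [463.1, 153.6, 222.4]
orientation: [0.654, 0.757, -0.0, -0.0]
ft_force: [0.7, -0.6, -0.2]
gripper_width: 0.6
gripper_force: 0.0
```

Emit:
move_arm:
  deltas:
    - [[0, -33, 8, 0, 0, 0, 0], [0, -33, 8, 0, 0, 0, 0], [0, -33, 8, 0, 0, 0, 0], [0, -33, 8, 0, 0, 0, 0], [0, -33, 8, 0, 0, 0, 0]]

```text
t: 2.6
tool_pos: [526.6, -3.7, 222.3]
orientation: [0.654, 0.757, -0.0, -0.0]
ft_force: [1.2, 1.0, 0.3]
gripper_width: 0.5
gripper_force: 0.0
```

Emit:
move_arm:
  deltas:
    - [[0, -33, 8, 0, 0, 0, 0], [0, -33, 8, 0, 0, 0, 0], [0, -33, 8, 0, 0, 0, 0], [0, -33, 8, 0, 0, 0, 0], [0, -20, 4, 0, 0, 0, 0]]

```text
t: 3.02
tool_pos: [584.5, -151.4, 222.3]
orientation: [0.655, 0.755, -0.001, 0.001]
ft_force: [0.9, -0.5, 0.6]
gripper_width: 0.6
gripper_force: 0.0
```

Emit:
move_arm:
  deltas:
    - [[0, -17, 4, 0, 0, 0, 0], [0, -19, 4, 0, 0, 0, 0], [0, 0, 0, 30, 0, 0, 0], [0, 0, 0, 35, 0, 0, 0], [0, 0, 0, 32, 0, 0, 0]]

```text
t: 3.43
tool_pos: [597.1, -182.2, 124.1]
orientation: [0.654, 0.756, 0.0, 0.0]
ft_force: [1.0, -0.5, -1.3]
gripper_width: 0.2
gripper_force: 0.0
```

```bash
python3 - <<'E'
from h import *
import cv2
a=r.camera("top")[125:225,320:440];b=r.camera("scene")[110:210,220:340]
cv2.imwrite("pics/c2.png",cv2.resize(cv2.vconcat([a,b]),None,fx=3,fy=3,interpolation=cv2.INTER_CUBIC))
print(r.observe()["tool_pos"])
E
```

```text
[ 593.15581182 -180.06840847  119.98353205]
```

View pics/c2.png

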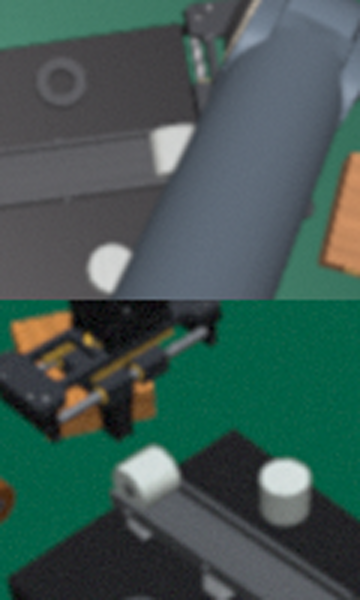

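The scene half shows the fingertip end at about (122,435) in the crop, just behind the roller. I'll check whether the calibration agrees with the arm there.

```bash
python3 - <<'E'
from h import *
o=r.observe();print(o["tool_pos"],o["t"],o["ft_force"])
def proj(n,p):
    c=C[n];q=R.from_quat(c["attitude"]).inv().apply(np.array(p)-c["eye"]);return c["fx"]*q[0]/q[2]+c["cx"],c["fy"]*q[1]/q[2]+c["cy"]
u,v=proj("scene",o["tool_pos"]);print(u,v,"crop",(u-220)*3,(v-110)*3+300)
print(onz("scene",220+122/3,110+135/3,120))
E
```

```text
[ 593.15581182 -180.06840847  119.98353205] 3.5333 [-0.72145199  0.41765642  0.21845001]
257.7443401279977 153.02019503475844 crop 113.23302038399311 429.06058510427533
[ 590.8632698  -169.39913067  120.        ]
```

Emit:
move_arm:
  deltas:
    - [[0, 0, 0, 0, 0, 0, 0], [0, 0, 0, 0, 0, 0, 0], [0, 0, 0, 0, 0, 0, 0], [0, 0, 0, 0, 0, 0, 0], [0, 0, 0, 0, 0, 0, 0]]

```text
t: 3.95
tool_pos: [598.1, -182.0, 127.1]
orientation: [0.654, 0.757, 0.001, 0.001]
ft_force: [-0.9, -0.1, 0.7]
gripper_width: 0.3
gripper_force: 0.0
```

Emit:
move_arm:
  deltas:
    - [[0, 0, 0, 10, 0, 0, 0], [0, 0, 0, 15, 0, 0, 0], [0, 0, 0, 10, 0, 0, 0], [0, 0, 0, 5, 0, 0, 0], [0, 0, 0, 0, 0, 0, 0]]

```text
t: 4.37
tool_pos: [596.2, -181.4, 83.8]
orientation: [0.654, 0.757, -0.001, -0.001]
ft_force: [1.1, 0.1, -0.5]
gripper_width: 0.3
gripper_force: 0.0
```

Emit:
move_arm:
  deltas:
    - [[0, 1, 0, 0, 0, 0, 0], [0, 2, 0, 0, 0, 0, 0], [0, 2, 0, 0, 0, 0, 0], [0, 2, 0, 0, 0, 0, 0], [0, 2, 0, 0, 0, 0, 0]]

```text
t: 4.78
tool_pos: [596.3, -172.8, 86.0]
orientation: [0.654, 0.757, 0.0, 0.001]
ft_force: [0.0, -1.1, -0.0]
gripper_width: 0.8
gripper_force: 0.2
```

Emit:
move_arm:
  deltas:
    - [[0, 2, 0, 0, 0, 0, 0], [0, 2, 0, 0, 0, 0, 0], [0, 2, 0, -0.2, 0, 0, 0], [0, 2, 0, -0.2, 0, 0, 0], [0, 2, 0, -0.2, 0, 0, 0]]

```text
t: 5.2
tool_pos: [594.5, -162.9, 86.2]
orientation: [0.654, 0.757, -0.0, 0.0]
ft_force: [-0.1, -0.8, 0.8]
gripper_width: 0.5
gripper_force: 0.6
```

Emit:
move_arm:
  deltas:
    - [[0, 2, 0, -0.2, 0, 0, 0], [0, 3, 0, -0.3, 0, 0, 0], [0, 3, 0, -0.3, 0, 0, 0], [0, 3, 0, -0.3, 0, 0, 0], [0, 3, 0, -0.3, 0, 0, 0]]

```text
t: 5.62
tool_pos: [592.4, -148.7, 87.5]
orientation: [0.654, 0.757, 0.0, -0.0]
ft_force: [0.2, -0.9, 0.4]
gripper_width: 0.5
gripper_force: 0.6
```

```bash
python3 - <<'E'
from h import *
import cv2
a=r.camera("top")[145:215,250:410];b=r.camera("scene")[130:210,220:380]
cv2.imwrite("pics/c3.png",cv2.resize(cv2.vconcat([a,b]),None,fx=3,fy=3,interpolation=cv2.INTER_CUBIC))
o=r.observe();print(o["tool_pos"],o["ft_force"])
E
```

```text
[ 592.34608144 -147.8059766    87.37912398] [ 0.14710262 -0.12689892 -0.18650084]
```

View pics/c3.png

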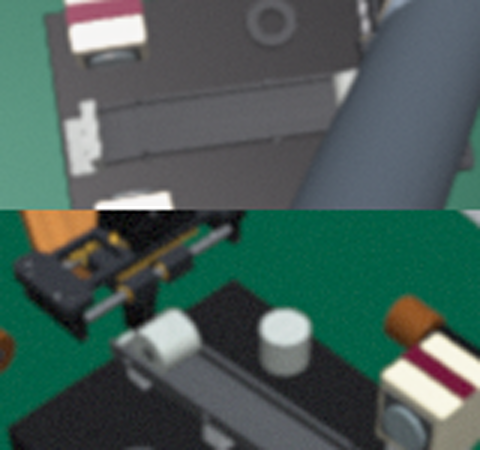

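Contact is made: the roller has left the lip and sits against the finger at about (168,337) in the crop. I'll keep pushing up the slope.

Emit:
move_arm:
  deltas:
    - [[0, 3, 0, -0.3, 0, 0, 0], [0, 3, 0, -0.3, 0, 0, 0], [0, 4, 0, -0.4, 0, 0, 0], [0, 4, 0, -0.4, 0, 0, 0], [0, 4, 0, -0.4, 0, 0, 0]]

```text
t: 6.13
tool_pos: [589.8, -130.8, 89.4]
orientation: [0.654, 0.757, 0.0, -0.0]
ft_force: [0.6, -1.0, 0.8]
gripper_width: 0.8
gripper_force: 0.6
```

Emit:
move_arm:
  deltas:
    - [[0, 4, 0, -0.4, 0, 0, 0], [0, 4, 0, -0.4, 0, 0, 0], [0, 4, 0, -0.5, 0, 0, 0], [0, 4, 0, -0.4, 0, 0, 0], [0, 4, 0, -0.4, 0, 0, 0]]

```text
t: 6.55
tool_pos: [586.9, -111.1, 91.5]
orientation: [0.654, 0.757, 0.0, -0.0]
ft_force: [0.5, -1.0, -0.2]
gripper_width: 0.5
gripper_force: 0.6
```

Emit:
move_arm:
  deltas:
    - [[0, 4, 0, -0.4, 0, 0, 0], [0, 4, 0, -0.4, 0, 0, 0], [0, 4, 0, -0.5, 0, 0, 0], [0, 4, 0, -0.4, 0, 0, 0], [0, 4, 0, -0.4, 0, 0, 0]]

```text
t: 6.97
tool_pos: [584.0, -91.4, 93.6]
orientation: [0.654, 0.757, 0.0, -0.0]
ft_force: [-0.7, -1.1, 1.0]
gripper_width: 0.4
gripper_force: 0.6
```

Emit:
move_arm:
  deltas:
    - [[0, 4, 0, -0.4, 0, 0, 0], [0, 4, 0, -0.4, 0, 0, 0], [0, 4, 0, -0.5, 0, 0, 0], [0, 4, 0, -0.4, 0, 0, 0], [0, 4, 0, -0.4, 0, 0, 0]]

```text
t: 7.38
tool_pos: [581.1, -71.6, 95.7]
orientation: [0.654, 0.757, 0.0, -0.0]
ft_force: [0.3, -0.5, 0.7]
gripper_width: 0.4
gripper_force: 0.6
```

Emit:
move_arm:
  deltas:
    - [[0, 4, 0, -0.4, 0, 0, 0], [0, 4, 0, -0.4, 0, 0, 0], [0, 4, 0, -0.5, 0, 0, 0], [0, 4, 0, -0.4, 0, 0, 0], [0, 4, 0, -0.4, 0, 0, 0]]

```text
t: 7.8
tool_pos: [578.2, -51.8, 97.8]
orientation: [0.654, 0.757, 0.0, -0.0]
ft_force: [-0.4, -1.2, 1.0]
gripper_width: 0.5
gripper_force: 0.6
```

Emit:
move_arm:
  deltas:
    - [[0, 4, 0, -0.4, 0, 0, 0], [0, 4, 0, -0.4, 0, 0, 0], [0, 4, 0, -0.5, 0, 0, 0], [0, 4, 0, -0.4, 0, 0, 0], [0, 4, 0, -0.4, 0, 0, 0]]

```text
t: 8.22
tool_pos: [575.3, -32.0, 99.8]
orientation: [0.654, 0.757, 0.0, -0.0]
ft_force: [0.0, -1.0, 0.9]
gripper_width: 0.7
gripper_force: 0.6
```

Emit:
move_arm:
  deltas:
    - [[0, 4, 0, -0.4, 0, 0, 0], [0, 4, 0, -0.4, 0, 0, 0], [0, 4, 0, -0.5, 0, 0, 0], [0, 4, 0, -0.4, 0, 0, 0], [0, 4, 0, -0.4, 0, 0, 0]]

```text
t: 8.63
tool_pos: [572.4, -12.2, 102.0]
orientation: [0.654, 0.757, 0.0, -0.0]
ft_force: [0.4, -0.8, 0.2]
gripper_width: 0.4
gripper_force: 0.6
```

Emit:
move_arm:
  deltas:
    - [[0, 4, 0, -0.4, 0, 0, 0], [0, 4, 0, -0.4, 0, 0, 0], [0, 4, 0, -0.5, 0, 0, 0], [0, 4, 0, -0.4, 0, 0, 0], [0, 4, 0, -0.4, 0, 0, 0]]

```text
t: 9.05
tool_pos: [569.5, 7.6, 104.1]
orientation: [0.654, 0.757, 0.0, -0.0]
ft_force: [0.2, -0.3, 0.5]
gripper_width: 0.6
gripper_force: 0.6
```

```bash
python3 - <<'E'
from h import *
import cv2
a=r.camera("top")[130:250,250:410];b=r.camera("scene")[150:270,240:400]
cv2.imwrite("pics/c4.png",cv2.resize(cv2.hconcat([a,b]),None,fx=2.5,fy=2.5,interpolation=cv2.INTER_CUBIC))
o=r.observe();print(o["tool_pos"],o["ft_force"])
E
```

```text
[569.41480077   8.59717357 103.93900408] [-0.00288354 -0.62132683 -0.98134579]
```

View pics/c4.png

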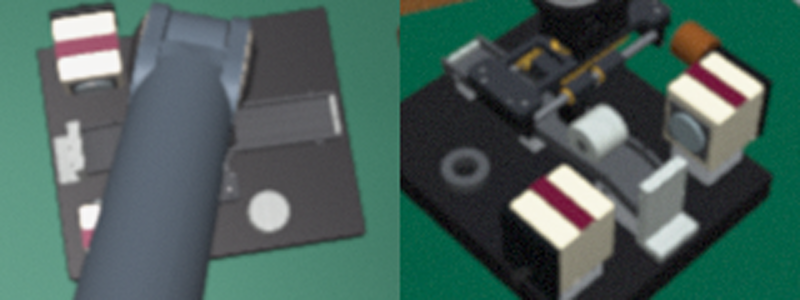

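The roller is rolling squarely ahead of the finger, at about (600,130) in the crop with the crest ahead. I'll slow down towards the crest.

Emit:
move_arm:
  deltas:
    - [[0, 4, 0, -0.4, 0, 0, 0], [0, 4, 0, -0.4, 0, 0, 0], [0, 4, 0, -0.5, 0, 0, 0], [0, 4, 0, -0.4, 0, 0, 0], [0, 4, 0, -0.4, 0, 0, 0]]

```text
t: 9.57
tool_pos: [566.6, 27.5, 106.2]
orientation: [0.654, 0.757, 0.0, -0.0]
ft_force: [0.7, -1.4, 0.4]
gripper_width: 0.5
gripper_force: 0.6
```

Emit:
move_arm:
  deltas:
    - [[0, 3, 0, -0.3, 0, 0, 0], [0, 3, 0, -0.3, 0, 0, 0], [0, 3, 0, -0.3, 0, 0, 0], [0, 3, 0, -0.3, 0, 0, 0], [0, 2, 0, -0.2, 0, 0, 0]]

```text
t: 9.98
tool_pos: [564.6, 41.3, 107.5]
orientation: [0.654, 0.757, 0.0, -0.0]
ft_force: [0.4, -0.2, -0.1]
gripper_width: 0.5
gripper_force: 0.5
```

Emit:
move_arm:
  deltas:
    - [[0, 2, 0, -0.2, 0, 0, 0], [0, 2, 0, -0.2, 0, 0, 0], [0, 2, 0, -0.2, 0, 0, 0], [0, 2, 0, -0.2, 0, 0, 0], [0, 2, 0, -0.2, 0, 0, 0]]

```text
t: 10.4
tool_pos: [563.1, 51.3, 108.5]
orientation: [0.654, 0.757, 0.0, -0.0]
ft_force: [0.3, -0.9, -0.0]
gripper_width: 0.9
gripper_force: 0.0
```

Emit:
move_arm:
  deltas:
    - [[0, 2, 0, 0, 0, 0, 0], [0, 2, 0, 0, 0, 0, 0], [0, 2, 0, 0, 0, 0, 0], [0, 2, 0, 0, 0, 0, 0], [0, 1, 0, 0, 0, 0, 0]]

```text
t: 10.82
tool_pos: [561.9, 60.1, 108.5]
orientation: [0.654, 0.757, 0.0, -0.0]
ft_force: [1.2, 0.5, 0.3]
gripper_width: 0.8
gripper_force: 0.0
```

```bash
python3 - <<'E'
from h import *
import cv2
b=r.camera("scene")[170:260,290:410]
cv2.imwrite("pics/c5.png",cv2.resize(b,None,fx=5,fy=5,interpolation=cv2.INTER_CUBIC))
o=r.observe();print(o["tool_pos"],o["ft_force"],o["t"])
E
```

```text
[561.86051622  60.17666563 108.50457916] [-0.64249051 -0.11543072 -0.01130955] 10.8667
```

View pics/c5.png

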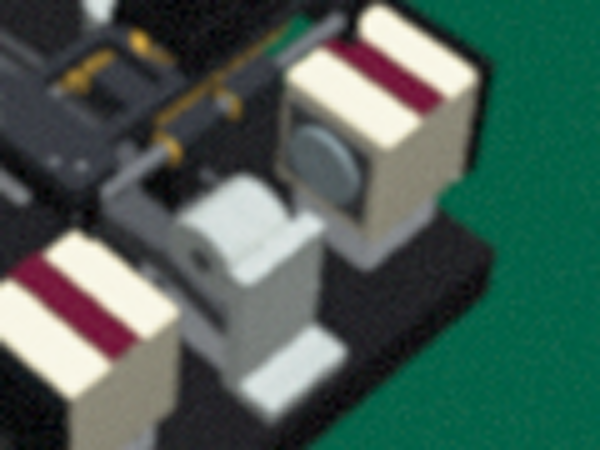

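The roller shows at about (235,225) in the crop, up against the stop plate between the heads. I'll back off slightly and check that it stays.

Emit:
move_arm:
  deltas:
    - [[0, -2, 0, 0, 0, 0, 0], [0, -2, 0, 0, 0, 0, 0], [0, -2, 0, 0, 0, 0, 0], [0, 0, 0, 0, 0, 0, 0], [0, 0, 0, 0, 0, 0, 0]]

```text
t: 11.28
tool_pos: [562.8, 53.2, 108.6]
orientation: [0.654, 0.756, 0.0, 0.0]
ft_force: [-0.4, -0.2, -0.6]
gripper_width: 0.6
gripper_force: 0.0
```

```bash
python3 - <<'E'
from h import *
import cv2
b=r.camera("scene")[170:260,290:410]
b=cv2.resize(b,None,fx=5,fy=5,interpolation=cv2.INTER_CUBIC)
cv2.imwrite("pics/c6.png",b); a=cv2.imread("pics/c5.png")
print(cv2.absdiff(a,b)[215:280,180:300].mean(), cv2.absdiff(a,b)[350:400,380:480].mean(), r.observe()["tool_pos"])
s=np.array([-.1443,.9895]);c=np.array([570.7,-4]);
print("roller uv ray at z110",[((p:=onz("scene",290+u/5,170+v/5,110)),(p[:2]-c)@s) for u,v in((238,227),)])
E
```

```text
1.419145299145299 2.9593333333333334 [562.82833157  53.49244284 108.54068355]
roller uv ray at z110 [(array([545.93264561,  98.67698832, 110.        ]), np.float64(105.1728091853259))]
```

View pics/c6.png

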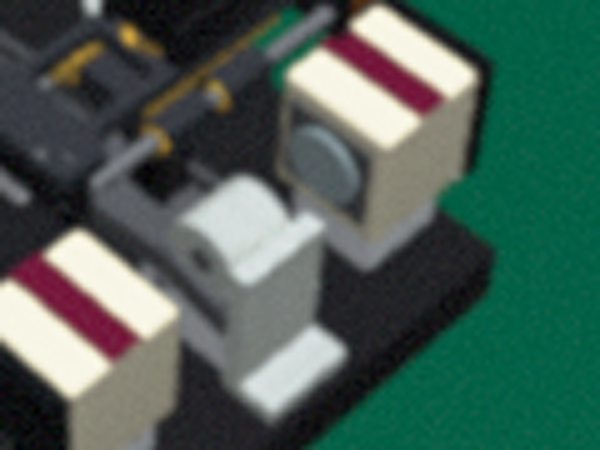

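The roller is unchanged between the two pictures with the finger clear: at (235,225), about 105 mm along the station against an expected 108. It is seated. Next I'll lift, travel to the key and hover above it.

Emit:
move_arm:
  deltas:
    - [[0, -10, 0, 0, 0, 0, 0], [0, 0, 0, -25, 0, 0, 0], [0, 0, 0, -35, 0, 0, 0], [0, 0, 0, -35, 0, 0, 0], [0, 0, 0, -15, 0, 0, 0]]

```text
t: 11.75
tool_pos: [566.5, 42.5, 223.0]
orientation: [0.654, 0.756, 0.003, 0.002]
ft_force: [0.1, 0.0, 0.4]
gripper_width: 0.5
gripper_force: 0.0
```

Emit:
move_arm:
  deltas:
    - [[0, 20, 1, 0, 0, 0, 0], [0, 33, 1, 0, 0, 0, 0], [0, 33, 1, 0, 0, 0, 0], [0, 33, 1, 0, 0, 0, 0], [0, 33, 1, 0, 0, 0, 0]]

```text
t: 12.17
tool_pos: [547.1, 195.4, 218.8]
orientation: [0.654, 0.756, 0.0, 0.0]
ft_force: [-0.2, 0.5, 0.2]
gripper_width: 0.6
gripper_force: 0.0
```

Emit:
move_arm:
  deltas:
    - [[0, 33, 1, 0, 0, 0, 0], [0, 33, 1, 0, 0, 0, 0], [0, 33, 1, 0, 0, 0, 0], [0, 33, 1, 0, 0, 0, 0], [0, 22, 1, 0, 0, 0, 0]]

```text
t: 12.58
tool_pos: [529.0, 351.4, 218.3]
orientation: [0.653, 0.758, 0.0, -0.001]
ft_force: [0.0, 0.1, 0.6]
gripper_width: 0.6
gripper_force: 0.0
```

Emit:
move_arm:
  deltas:
    - [[0, 0, 0, 25, 0, 0, 0], [0, 0, 0, 35, 0, 0, 0], [0, 0, 0, 35, 0, 0, 0], [0, 0, 0, 22, 0, 0, 0], [0, 0, 0, 0, 0, 0, 0]]

```text
t: 13.0
tool_pos: [526.8, 345.4, 96.3]
orientation: [0.654, 0.756, -0.005, -0.001]
ft_force: [0.4, -0.3, -0.4]
gripper_width: 0.8
gripper_force: 0.0
```

```bash
python3 - <<'E'
from h import *
import cv2
b=r.camera("scene")[190:370,280:480]
cv2.imwrite("pics/c7.png",cv2.resize(b,None,fx=3.3,fy=3.3,interpolation=cv2.INTER_CUBIC))
o=r.observe();print(o["tool_pos"],o["ft_force"],o["t"])
E
```

```text
[528.68189952 346.43612578  99.20711093] [ 0.53992607 -0.50006754  0.1197526 ] 13.05
```

View pics/c7.png

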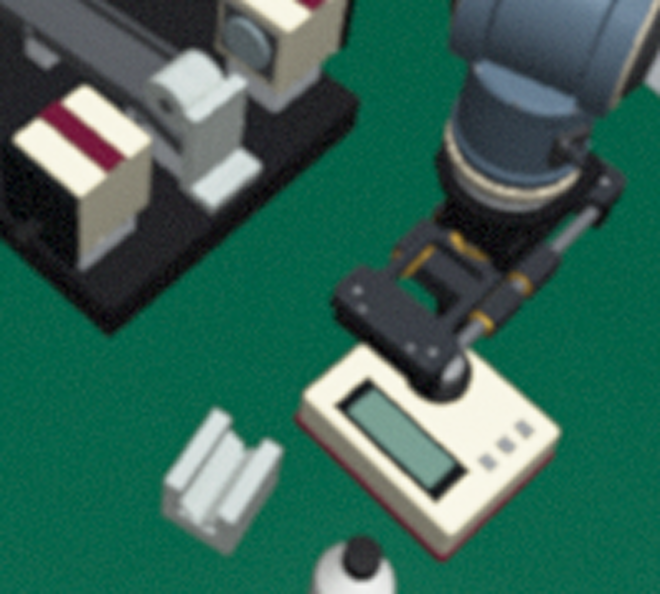

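The fingertip hangs over the key at about (440,375), and the roller is still seated at (190,85). Now I'll press.

Emit:
move_arm:
  deltas:
    - [[0, 0, 0, 10, 0, 0, 0], [0, 0, 0, 12, 0, 0, 0], [0, 0, 0, 8, 0, 0, 0], [0, 0, 0, 4, 0, 0, 0], [0, 0, 0, 0, 0, 0, 0]]

```text
t: 13.47
tool_pos: [529.4, 347.8, 66.8]
orientation: [0.654, 0.757, -0.001, -0.0]
ft_force: [-0.3, 0.8, -0.0]
gripper_width: 0.4
gripper_force: 0.0
```

Emit:
move_arm:
  deltas:
    - [[0, 0, 0, 2, 0, 0, 0], [0, 0, 0, 2, 0, 0, 0], [0, 0, 0, 1, 0, 0, 0], [0, 0, 0, 1, 0, 0, 0], [0, 0, 0, 0, 0, 0, 0]]

```text
t: 13.88
tool_pos: [530.3, 348.3, 62.0]
orientation: [0.654, 0.757, 0.001, 0.0]
ft_force: [0.7, 0.1, 2.6]
gripper_width: 0.3
gripper_force: 1.1
```

Emit:
move_arm:
  deltas:
    - [[0, 0, 0, 1, 0, 0, 0], [0, 0, 0, 1, 0, 0, 0], [0, 0, 0, 1, 0, 0, 0], [0, 0, 0, 0.5, 0, 0, 0], [0, 0, 0, 0, 0, 0, 0]]

```text
t: 14.3
tool_pos: [530.4, 348.3, 58.5]
orientation: [0.654, 0.757, 0.001, 0.0]
ft_force: [1.1, -0.7, 4.1]
gripper_width: 0.5
gripper_force: 2.1
```

Emit:
move_arm:
  deltas:
    - [[0, 0, 0, 0.5, 0, 0, 0], [0, 0, 0, 0.5, 0, 0, 0], [0, 0, 0, 0.5, 0, 0, 0], [0, 0, 0, 0, 0, 0, 0], [0, 0, 0, 0, 0, 0, 0]]

```text
t: 14.72
tool_pos: [530.4, 348.3, 58.3]
orientation: [0.654, 0.756, 0.001, -0.0]
ft_force: [-2.1, -1.1, 11.6]
gripper_width: 1.0
gripper_force: 6.3
```

Force rose to 11.6 N with the travel stopped at 58.3, so the key is fully down. Now I'll retreat.

Emit:
move_arm:
  deltas:
    - [[0, 0, 0, -3, 0, 0, 0], [0, 0, 0, -8, 0, 0, 0], [0, 0, 0, -25, 0, 0, 0], [0, 0, 0, -35, 0, 0, 0], [0, 0, 0, -35, 0, 0, 0]]

```text
t: 15.13
tool_pos: [528.3, 347.1, 162.2]
orientation: [0.654, 0.757, -0.002, -0.0]
ft_force: [0.1, 0.3, 0.6]
gripper_width: 0.3
gripper_force: 0.0
```

Emit:
move_arm:
  deltas:
    - [[0, 0, 0, -20, 0, 0, 0], [0, 20, 0, 0, 0, 0, 0], [0, 20, 0, 0, 0, 0, 0], [0, 0, 0, 0, 0, 0, 0], [0, 0, 0, 0, 0, 0, 0]]

```text
t: 15.55
tool_pos: [522.5, 388.5, 181.7]
orientation: [0.653, 0.757, -0.001, -0.0]
ft_force: [-0.0, -1.2, 0.4]
gripper_width: 0.1
gripper_force: 0.0
```

```bash
python3 - <<'E'
from h import *
import cv2
b=cv2.resize(r.camera("scene")[170:260,290:410],None,fx=5,fy=5,interpolation=cv2.INTER_CUBIC)
a=cv2.imread("pics/c6.png"); d=cv2.absdiff(a,b)[190:280,180:300].mean()
o=r.observe();print(d,o["tool_pos"],o["ft_force"],o["t"])
if d<4: print(r.job_done())
E
```

```text
3.1140123456790123 [523.2946439  387.04254797 181.74305847] [-0.22946451 -0.05319524 -0.35331734] 15.6
the job is handed in; nothing more can be done
None
```

I rolled the roller over the crest into the seat, where it stayed untouched, pressed the round key fully down, moved the arm clear, and handed the job in at 15.6 s.

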